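Roll the longer vial onto the scan line

TASK

Two round glass vials lie on the dark bench mat, one on each side of the white scan line. Gently push the top of the longer vial sideways with a fingertip so that it rolls over the mat onto the line, in as many strokes as it takes, and leave it lying still along the line, centred over it and about where it was lengthwise. Do not pinch, lift or push it below its middle, do not slide it without rolling, and leave the shorter vial, the beaker, the petri dish and the amber bottle where they are.

Things in the scene. Friction and masses are not known exactly. Their poses are not given: they have to be found in the camera images.
- long_vial: Longer lying vial: glass, white paper label, white cap, 63 g. 36 mm in diameter, 116 mm long. Origin on its axis, half-way along, 18 mm above the mat. x axis along it to the cap: bottom at -58 mm, full diameter from -40 to +24, cap (29 mm in diameter) ends at +58. It rolls about x; z is up at the start. Starts 60 to 95 mm to one side of the line, within 0.08 rad of parallel.
- short_vial: The shorter vial, of the same make and diameter (36 mm) but only 72 mm long over all, lying on the other side of the scan line; origin on its axis half-way along, x axis along it towards the cap. Leave it alone.
- scan_line (a point): Middle of the white scan line (240 x 6 mm, flat) on top of the dark rubber mat (340 x 440 mm, top 3 mm above the bench, fixed). x runs along the line away from the robot, to the barcode scanner at its far end; y to the left across the mat; z up. The mat is soft: a vial pushed at 5 cm/s stops within a few mm of being left.
- beaker: Empty clear beaker, 53 mm across and 67 mm high, standing on the mat near the line's far end. Origin at the centre of its underside.
- petri: Closed petri dish, 62 mm across and 15 mm high, lying on the mat near the line's near end. Origin at the centre of its underside.
- reagent: Amber bottle with a black cap, 48 mm across and 90 mm high, standing at the mat's far right corner. Origin at the centre of its underside.

How it is judged (in metres and radians):
On the way:
1. the longer vial has rolled well over a quarter turn (angle between long_vial's own z axis and vertical above 2.2 rad).
At the end, for the whole second after the job is handed in: The longer vial lies on the mat at rest, its middle within 8 mm of the scan line sideways and between 60 mm short of and 50 mm past the line's middle lengthwise, its axis within 0.15 rad (about 9 degrees) of the line (y of long_vial in the frame of scan_line between -0.008 and 0.008 m and x of long_vial in the frame of scan_line between -0.06 and 0.05 m and z of long_vial in the frame of scan_line between 0.014 and 0.022 m and angle between the x axis of long_vial and the x axis of scan_line, either way round below 0.15 rad and linear speed of long_vial below 0.005 m/s); the robot touches nothing.
It fails at once if the longer vial is lifted (12 mm or more off the mat) (z of long_vial in the frame of scan_line above 0.03 m).
It fails at once if the longer vial is pinched or pushed low down (the fingers touch it while the grasp point between the pads is lower than 36 mm above the bench, so that the fingertips reach below the vial's middle) (contact force between the fingers and long_vial above 0.3 N and height (world z) of the grasp point below 0.036 m).
It fails at once if the longer vial is pressed hard (over 25 N) (contact force between the fingers and long_vial above 25 N).
It fails at once if the shorter vial is disturbed (moved 10 mm) (distance of short_vial from where it was at the start of the episode above 0.01 m).
It fails at once if a bystander on the mat is disturbed (moved 15 mm) (distance of any of beaker, petri, reagent from where it was at the start of the episode above 0.015 m).
It also fails if it takes over 64 s, if anything falls off the work surface, if the arm or the gripper's body presses on something with over 40 N, if the wrist force passes 120 N, or if a joint passes its speed limit or range.

ROBOT

A 6-joint arm with a two-finger parallel gripper is mounted at the origin on a cart in front of the work surface, level with it; the furniture and walls round the work are solid. World frame = base frame: x ahead of the robot, y to its left, z up, the work surface at z = 0. Lengths are in mm, angles in degrees, forces in N, time in s.
With the tool pointing down it reaches from about 350 to 850 mm from the base axis. Payload 8.1 kg.
Tool frame: the origin (TCP) lies between the finger pads; the fingertips stand 8 mm ahead of it and the grasp point (between the pads) lies 11 mm behind it (r.tip_extent is the distance from the TCP to the fingertips, in mm); z points along the fingers, y is the direction in which the jaws open and shut (so a half turn about z gives the same grasp; the last joint's range is limited). The gripper opens to 85 mm and grips with 20 to 120 N. Pads are 22 mm wide; open, the fingers measure 114 mm over their backs; the gripper's body (76 mm by 85 mm) begins 54 mm behind the grasp point. The pads swing forward as they close: fully open they stand 13 mm farther back than shut.
Start: joints at [64.091, 7.471, 85.268, -0, 87.261, -4.893], TCP at [215.157, 560.101, 218.392] pointing down, gripper open.
Joint ranges: [-169.43, 169.43], [-51.17, 129.36], [1.28, 143.12], [-76.62, 256.62], [0, 156.53], [-152.29, 152.29]. Speed limits (degrees/s): [136.94, 136.94, 159.86, 180, 180, 180].

INTERFACE

Orientations are given as [roll, pitch, yaw] about the fixed x, y, z axes, in that order (R = Rz(yaw) Ry(pitch) Rx(roll)).
In Python, from bench import sensors, viewer, hand_in, r gives the robot as it stands. The module is installed in compiled form; this text tells all that it offers.
- The arm moves only by the tool move_arm, never from a script. Its argument "rows" is a list that holds one entry, the list of rows, each a list of 6 numbers: the shift along the tool's x, y, z in m, then the turn, a rotation vector about the tool's x, y, z in degrees. In form: [[[tx, ty, tz, rx, ry, rz], ...]]. A call has 1 to 20 rows; each row is the pose to reach, as a shift and turn from the pose commanded when the call began, along the tool's axes at that moment; what a row does not reach only later rows make up. A row lasts 1/10 s, in which the tool goes at most 50 mm and 8.59 degrees, less where a joint would pass 70% of its speed; a pose out of reach is approached as far as the arm can. A call with a gripper value outside its range is refused whole. "grip" is the opening, from 0 (shut) to 1 (fully open), set as the call begins (left out, the last holds). The fingers move at their own pace and stop on an object; "newtons" is the grip in N (left out, the last holds). Time passes only in rows, so rows that repeat a pose let the fingers close. It gives the time, the measured TCP pose, the force and the opening at its end, in the units of the state.
- sensors.sense(): the state, without advancing time (a new reading comes with each control period).
- viewer.snapshot(name): name is "side" or "top" or "wrist"; returns a dict with "color" (384x512x3 uint8, red, green, blue), "camera_matrix" (3x3 intrinsics, pixels), "k1" (the pictures are not rectified: a ray, as slopes to the right and down, at radius r is drawn at 1 + k1 r^2 times it, then the intrinsics apply), "R" (3x3) and "t" (3): a world point X has camera coordinates R X + t. Camera axes: x right, y down, z forward; pixel columns grow to the right and rows downward; lengths in mm; the calibration is good to about 2 mm. A picture is of the moment at which its call begins. There is no depth.
- hand_in(): hands the job in, once; it reports no verdict.
The state is a dict: "time": time; "joint_pos": joint angles; "qd": joint speeds; "joint_efforts": joint torques, N m; "tool_pos": TCP position; "tcp_rot": TCP orientation; "ft_force": force on the tool from outside, world axes, zero at the start; "wrist_torque": the same for the moment, N m; "finger_gap": finger opening in mm.
Only numpy, scipy, OpenCV 4.12 (cv2) and the standard library are available. Lean on these libraries where they do the work, as an engineer would, in place of code of your own. Each camera call takes 0.05 s, during which the arm holds its last target.

## Working session

There is one attempt and no reset: what is moved stays moved. The work goes in short steps, Python scripts to look and compute and a tool call to move; the robot and the scene stay as the last step left them, time stands still between calls to the robot, and variables do not carry over. Pictures are saved under pics/ and viewed, and the job is handed in when it is done.

Besides the shell and the picture viewer there is one more tool, called after "Request:" as a command line: name --argument value ..., lists and objects as JSON in quotes. move_arm: Moves the arm, as the interface text tells. Its arguments: {"type":"object","properties":{"rows":{"type":"array","items":{"type":"array","items":{"type":"array","items":{"type":"number"}}}},"grip":{"type":"number"},"newtons":{"type":"number"}},"required":["rows"]}

```bash
mkdir -p pics; cat > h.py <<'E'
import numpy as np, cv2, json
from bench import sensors, viewer, hand_in, r
def snap(n,f):
    s=viewer.snapshot(n); cv2.imwrite(f'pics/{f}.png',s['color'][:,:,::-1]); np.savez(f'pics/{f}.npz',**s); return s
def ray(s,uv,z):
    K=np.array(s['camera_matrix']);R=np.array(s['R']);t=np.array(s['t']).ravel();k=float(s['k1'])
    uv=np.atleast_2d(np.array(uv,float))
    d=cv2.undistortPoints(uv.reshape(-1,1,2),K,np.array([k,0,0,0,0.])).reshape(-1,2)
    D=np.c_[d,np.ones(len(d))]@R; C=-R.T@t
    return C+D*((z-C[2])/D[:,2])[:,None]
def proj(s,X):
    K=np.array(s['camera_matrix']);R=np.array(s['R']);t=np.array(s['t']).ravel()
    return cv2.projectPoints(np.atleast_2d(np.array(X,float)),cv2.Rodrigues(R)[0],t,K,np.array([float(s['k1']),0,0,0,0.]))[0].reshape(-1,2)
E
python3 - <<'E'
from h import *
for n in ['top','side','wrist']: 
    s=snap(n,n+'0'); print(n,-np.array(s['R']).T@np.array(s['t']).ravel())
print(sensors.sense(), r.tip_extent)
E
```

```text
top [448.64167693 -29.12403407 895.84516628]
side [ 111.32534652 -731.7117828   441.73293325]
wrist [136.48157712 590.16038961 372.48562722]
{'time': 0.15, 'joint_pos': array([ 6.40906968e+01,  7.50629262e+00,  8.53153415e+01, -1.40010706e-03,
        8.72629946e+01, -4.89289043e+00]), 'qd': array([-0.02896376, -0.08549973, -0.20717683, -0.0021433 ,  0.03552839,
       -0.05741283]), 'joint_efforts': array([ 1.56097874e-03, -5.70065939e+01, -5.01156986e+01, -5.83332934e-06,
        9.68523411e-03,  7.59372801e-05]), 'tool_pos': array([214.96807857, 559.68176071, 217.56993238]), 'tcp_rot': array([-1.79915560e+02, -5.82494335e-03,  1.58983651e+02]), 'ft_force': array([-0.77261912, -0.03739946, -0.2918945 ]), 'wrist_torque': array([-0.01801995,  0.05417445,  0.01720439]), 'finger_gap': 85.36673902958454} 8.0
```

View pics/top0.png

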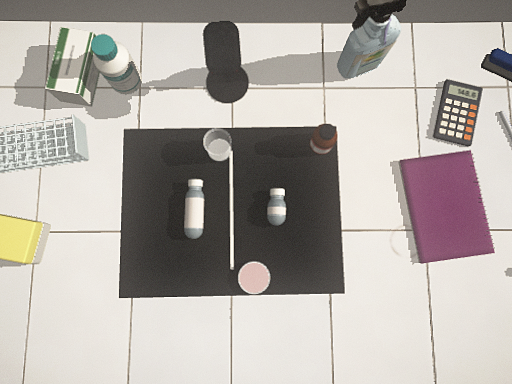

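View pics/side0.png

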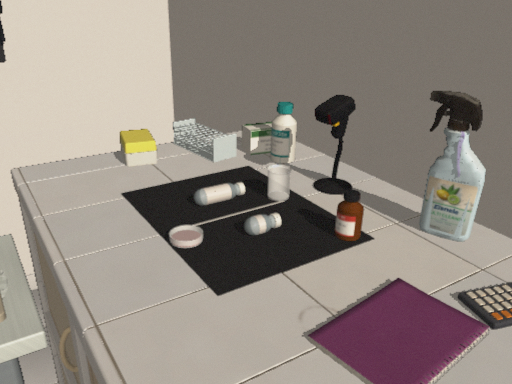

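The top view shows the long vial at about (195,209), left of the line (column 231, rows ~152–269). The short vial is at (277,206), the beaker at (217,145), the petri dish at (254,278) and the bottle at (323,139). Next I'll measure these.

```bash
cat >> h.py <<'E'
def measure(s,dbg=None):
    c=s['color'].astype(int); 
    # mat region from ROI; line: bright thin
    g=c.min(2); mx=c.max(2)
    roi=np.zeros(g.shape,bool); roi[165:258,226:238]=1
    m=(g>130)&roi
    v,u=np.nonzero(m); P=ray(s,np.c_[u,v],3)
    out={'line':(P.mean(0),np.ptp(P,0))}
    return out
def vial(s,box,thr=75,z=21):
    c=s['color']; m=np.zeros(c.shape[:2],np.uint8); u0,v0,u1,v1=box
    m[v0:v1,u0:u1]=(c[v0:v1,u0:u1].max(2)>thr)
    cs,_=cv2.findContours(m,cv2.RETR_EXTERNAL,cv2.CHAIN_APPROX_NONE); q=max(cs,key=cv2.contourArea)
    mm=np.zeros_like(m); cv2.drawContours(mm,[q],-1,1,-1); v,u=np.nonzero(mm)
    P=ray(s,np.c_[u,v],z)[:,:2].astype(np.float32)
    return cv2.minAreaRect(P),P,cv2.boundingRect(q)
E
python3 - <<'E'
from h import *
s=dict(np.load('pics/top0.npz'))
c=s['color']
print(c[200,180:240].max(1)); print(c[175:245,195].max(1)); print(c[140:160,231].max(1),c[260:280,231].max(1))
for thr in (60,75,100):
    R,P,b=vial(s,(175,170,218,248),thr);print(R,b,P.min(0),P.max(0))
    R,P,b=vial(s,(260,180,296,235),thr);print('short',R,b,P.min(0),P.max(0))
m=np.zeros(c.shape[:2],bool);m[164:266,227:237]=c[164:266,227:237].min(2)>110
v,u=np.nonzero(m);P=ray(s,np.c_[u,v],3);f=np.polyfit(P[:,0],P[:,1],1);print('line',f,P.min(0),P.max(0))
print(ray(s,[(125,129),(337,127),(120,297),(343,293),(231,150),(231,269)],3))
cv2.imwrite('pics/z.png',cv2.resize(c[110:310,110:350,::-1],None,fx=3,fy=3,interpolation=cv2.INTER_NEAREST))
E
```

```text
[ 50  47  50  45  42 109 144 148 159 179 202 216 226 235 240 244 246 245
 249 249 248 249 255 229 125  49  63  59  58  57  65  65  61  60  61  64
  58  62  64  61  61  56  65  58  60  55  63  58  47 112 230 255 227 109
  46  59  59  57  62  60]
[ 62  60  50  85 204 254 245 245 247 249 234 187 183 164 181 133 148 150
 160 161 159 161 214 249 245 244 243 243 243 243 244 243 244 244 245 244
 244 243 245 245 245 244 245 245 246 245 246 245 246 246 245 247 237 192
 169 162 166 158 154 149 144 140 131 107  49  53  52  55  55  59]
[100 122 114  82  87  97  93 111 119 111 147 232 255 253 254 255 255 255
 255 255] [255 255 254 255 243 247 243 202 197 129  48  57  60  62  62  63  67  63
  64  63]
((554.2307739257812, 70.55378723144531), (118.91732788085938, 64.73673248291016), 0.513876736164093) (184, 178, 34, 61) [494.71646   37.700455] [613.51465 102.89968]
short ((556.97705078125, -79.1110610961914), (37.51514434814453, 75.54310607910156), 89.46420288085938) (267, 187, 20, 39) [519.2194   -97.847885] [594.7808   -60.129078]
((554.0978393554688, 83.04043579101562), (38.30607986450195, 118.87
[... 283 characters left out ...]
5625, 83.07081604003906), (37.564369201660156, 116.8705062866211), 88.7652816772461) (184, 179, 21, 60) [494.7401    63.938435] [611.50525 102.40164]
short ((557.5618896484375, -80.2562255859375), (36.06743621826172, 72.80091857910156), 82.76766204833984) (267, 188, 20, 37) [521.17126 -97.81555] [592.7733  -60.22145]
line [0.01589863 2.44265578] [442.40047421   7.06588303   3.        ] [645.75560985  15.8678584    3.        ]
[[ 719.77049936  229.65085389    3.        ]
 [ 723.47599818 -207.72342353    3.        ]
 [ 383.2949677   224.96119075    3.        ]
 [ 387.60399476 -207.68830404    3.        ]
 [ 675.12691758   11.88394611    3.        ]
 [ 434.69056591   10.96581355    3.        ]]
```

View pics/z.png

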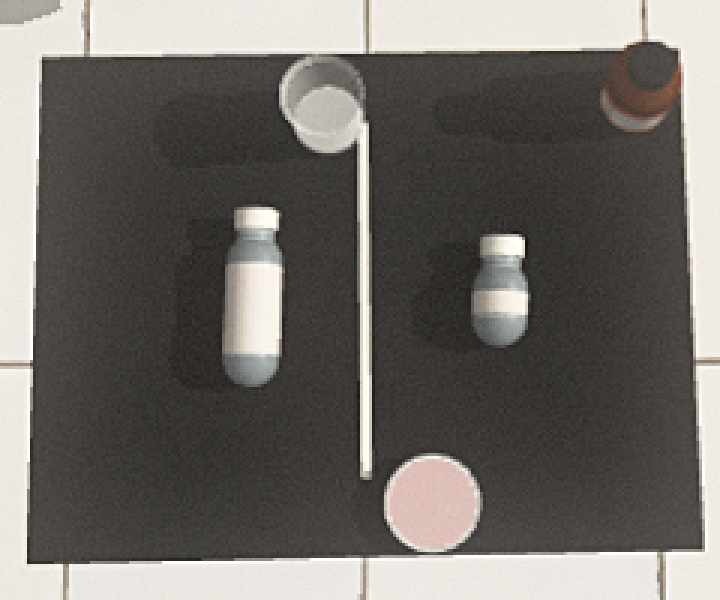

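```bash
cat >> h.py <<'E'
from scipy.spatial.transform import Rotation as Ro
def axis(s,rows,cols,z=21):
    """vial axis: sub-pixel mid of the edges per row (grey half level), cast to axis height"""
    g=s['color'].max(2).astype(float); Q=[]
    for v in rows:
        l=g[v,cols[0]:cols[1]]; on=np.nonzero(l>90)[0]
        i,j=on[0],on[-1]
        a=i-(l[i]-90)/max(l[i]-l[i-1],1); b=j+(l[j]-90)/max(l[j]-l[j+1],1)
        Q.append((cols[0]+(a+b)/2,v,b-a))
    Q=np.array(Q); P=ray(s,Q[:,:2],z); f=np.polyfit(P[:,0],P[:,1],1)
    return f,P,Q
def toolshift(cmdpos,cmdrpy,target):
    R=Ro.from_euler('xyz',cmdrpy,degrees=True).as_matrix()
    return R.T@(np.array(target)-np.array(cmdpos))
E
python3 - <<'E'
from h import *
s=dict(np.load('pics/top0.npz'))
f,P,Q=axis(s,range(182,236),(178,215));print(f,np.polyval(f,553)); print(Q[::5,2], P[::6,:2].round(1).tolist())
L=[15,38]
f,P,Q=axis(s,range(198,226),(178,215));print('label',f,np.polyval(f,553))
f,P,Q=axis(s,range(170,260),(222,242),3);print('line',f,np.polyval(f,555))
print('beaker',ray(s,[(219,149),(254,278)],3))
print(toolshift([215.2,560.1,218.4],[-180,0,159],[546,135,110]))
E
```

```text
[-2.01171033e-02  9.38448113e+01] 82.72005313220002
[15.42361111 12.32788296 15.10445205 17.96302521 19.28193351 19.1802558
 19.31864143 19.64492754 19.92836288 19.70759837 16.84230769] [[605.4, 81.8], [593.3, 81.1], [581.3, 81.7], [569.3, 82.5], [557.4, 82.8], [545.6, 83.0], [533.7, 83.2], [522.0, 83.6], [510.3, 83.4]]
label [-1.67772236e-02  9.22788272e+01] 83.00102252516437
line [0.01531409 2.7776405 ] 11.276961011142593
beaker [[677.28651025  36.50327769   3.        ]
 [417.079444   -34.1593638    3.        ]]
[-461.17062044 -278.31692159  108.4       ]
```

Request:
move_arm --rows '[[[-0.031,-0.0186,0,0,0,4.54],[-0.062,-0.0371,0,0,0,9.08],[-0.092,-0.0557,0,0,0,13.6],[-0.123,-0.0742,0,0,0,18.2],[-0.154,-0.0928,0,0,0,22.7],[-0.184,-0.111,0,0,0,27.2],[-0.215,-0.13,0,0,0,31.8],[-0.246,-0.148,0,0,0,36.3],[-0.277,-0.167,0,0,0,40.9],[-0.307,-0.186,0,0,0,45.4],[-0.338,-0.204,0,0,0,49.9],[-0.369,-0.223,0,0,0,54.5],[-0.4,-0.241,0,0,0,59.0],[-0.43,-0.26,0,0,0,63.6],[-0.461,-0.278,0,0,0,68.1],[-0.461,-0.278,0,0,0,68.1],[-0.461,-0.278,0,0,0,68.1],[-0.461,-0.278,0,0,0,68.1]]]' --grip 0.35

```text
time: 1.95
tool_pos: [545.2, 135.8, 218.1]
tcp_rot: [-180.0, -0.0, 90.9]
ft_force: [-1.1, -0.6, -0.8]
finger_gap: 30.2
```

Request:
move_arm --rows '[[[0,0,0.04,0,0,0],[0,0,0.08,0,0,0],[0,0,0.12,0,0,0],[0,0,0.148,0,0,0],[0,0,0.148,0,0,0],[0,0,0.148,0,0,0]]]'

```text
time: 2.55
tool_pos: [545.3, 136.1, 70.8]
tcp_rot: [-180.0, -0.0, 91.0]
ft_force: [0.3, -0.2, 0.6]
finger_gap: 29.8
```

```bash
python3 - <<'E'
from h import *
print(r.tip_extent, sensors.sense()['tool_pos'])
for n in ['top','side','wrist']: s=snap(n,n+'1')
s=np.load('pics/side1.npz');c=s['color'][:,:,::-1]
cv2.imwrite('pics/z1.png',cv2.resize(c[80:260,110:330],None,fx=3,fy=3))
print(proj(s,[[545,136,62],[545,136,70],[575,136,62]]))
E
```

```text
8.0 [545.25505179 136.11441166  70.84956078]
[[203.91687758 167.19848062]
 [203.83032649 163.79171494]
 [215.94260177 164.78143368]]
```

View pics/z1.png

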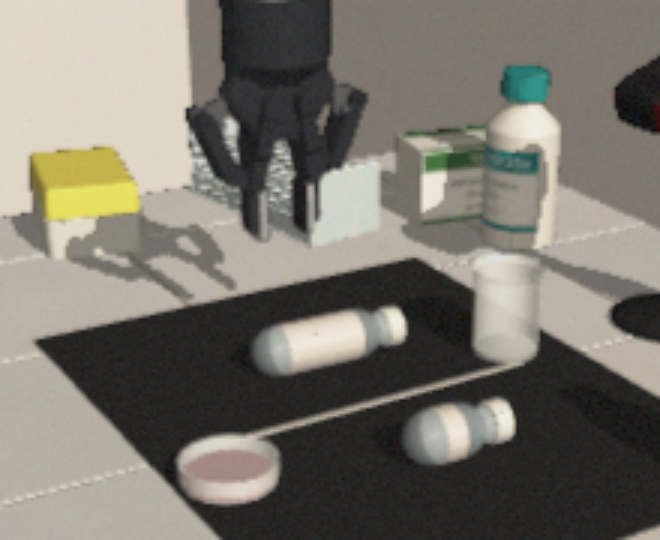

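View pics/wrist1.png

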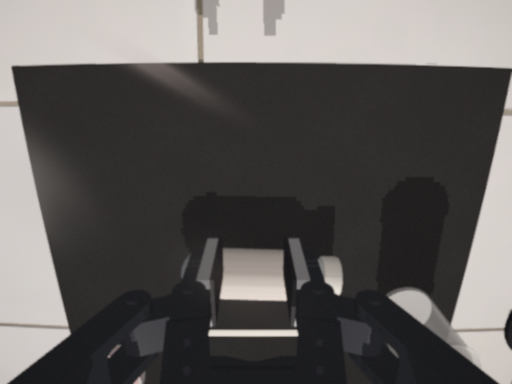

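View pics/top1.png

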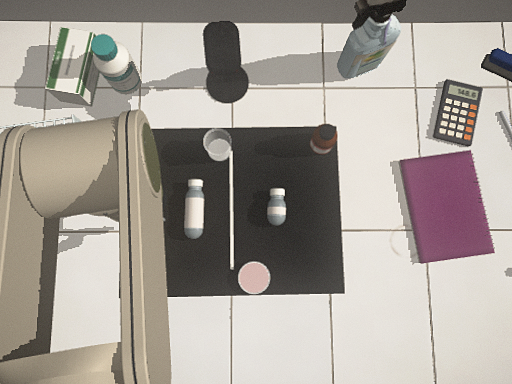

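```bash
python3 - <<'E'
from h import *
s=np.load('pics/side1.npz');c=s['color'][:,:,::-1].copy()
z=cv2.resize(c[110:200,160:260],None,fx=7,fy=6,interpolation=cv2.INTER_NEAREST)
for Z,col in ((62.8,(0,0,255)),(70.8,(0,255,0)),(82,(255,0,0))):
  for X in ((560,136),(574,136),(530,136),(516,136),(530,125),(560,125)):
    p=proj(s,[[X[0],X[1],Z]])[0]; cv2.circle(z,(int((p[0]-160+.5)*7),int((p[1]-110+.5)*6)),3,col,-1)
cv2.imwrite('pics/z2.png',z)
s=np.load('pics/wrist1.npz')
c=s['color'][:,:,::-1].copy()
for Z,col in ((62.8,(0,0,255)),(70.8,(0,255,0)),(82,(255,0,0))):
  for X in ((560,125),(530,125),(560,147),(530,147)):
    p=proj(s,[[X[0],X[1],Z]])[0]; cv2.circle(c,tuple(int(q) for q in p),2,col,-1)
cv2.imwrite('pics/z3.png',cv2.resize(c[200:384,120:400],None,fx=2.8,fy=2.8))
E
```

```text
(no output)
```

View pics/z2.png

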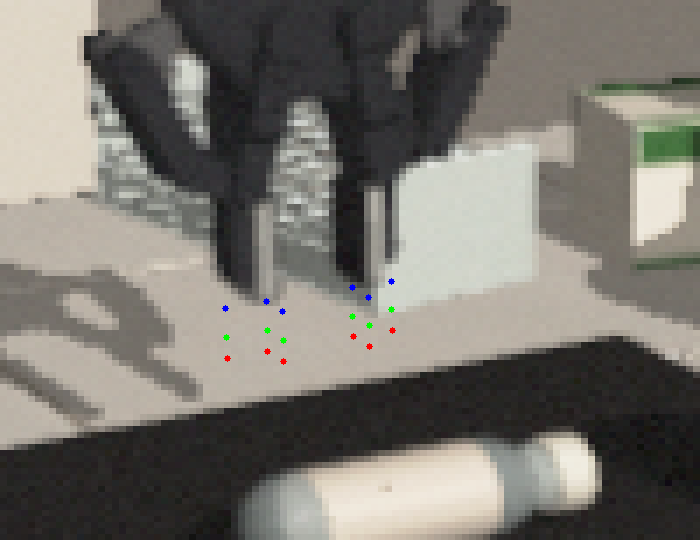

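View pics/z3.png

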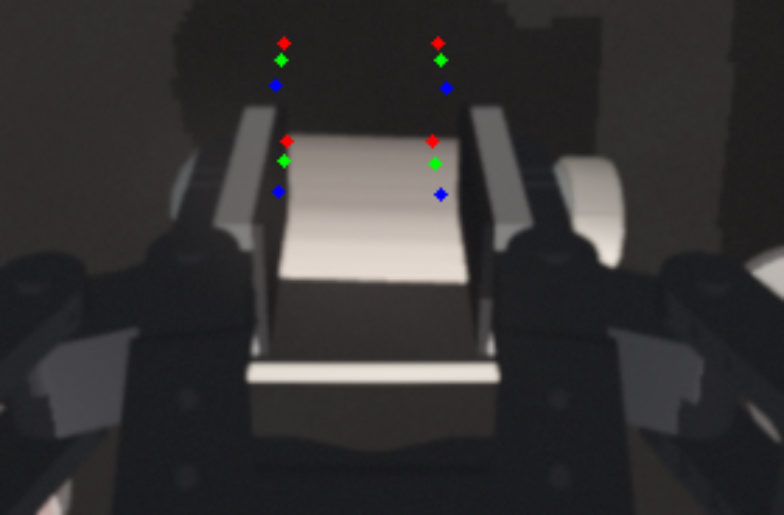

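Request:
move_arm --rows '[[[0,0,0,0,0,0],[0,0,0,0,0,0],[0,0,0,0,0,0],[0,0,0,0,0,0]]]' --grip 0

```text
time: 3.1
tool_pos: [545.9, 135.2, 70.6]
tcp_rot: [180.0, -0.0, 90.9]
ft_force: [-0.5, -0.5, 0.3]
finger_gap: 0.0
```

```bash
python3 - <<'E'
from h import *
print(r.tip_extent, sensors.sense()['tool_pos'])
s=snap('side','side2');c=s['color'][:,:,::-1].copy()
z=cv2.resize(c[110:200,160:260],None,fx=7,fy=6,interpolation=cv2.INTER_NEAREST)
for Z,col in ((62.8,(0,0,255)),(70.8,(0,255,0)),(82,(255,0,0))):
  for X in ((545,136),(545,125),(545,147)):
    p=proj(s,[[X[0],X[1],Z]])[0]; cv2.circle(z,(int((p[0]-160+.5)*7),int((p[1]-110+.5)*6)),3,col,-1)
s=snap('wrist','wrist2');c=s['color'][:,:,::-1].copy()
for Z,col in ((62.8,(0,0,255)),(70.8,(0,255,0)),(82,(255,0,0))):
  for X in ((545,125),(545,136),(545,147)):
    p=proj(s,[[X[0],X[1],Z]])[0]; cv2.circle(c,tuple(int(q) for q in p),2,col,-1)
w=cv2.resize(c[200:384,120:400],None,fx=2.5,fy=2.5)
cv2.imwrite('pics/z4.png',cv2.resize(np.vstack([z,cv2.resize(w,(700,460))]),(420,600)))
E
```

```text
8.0 [545.92403928 135.22406223  70.64128411]
```

View pics/z4.png

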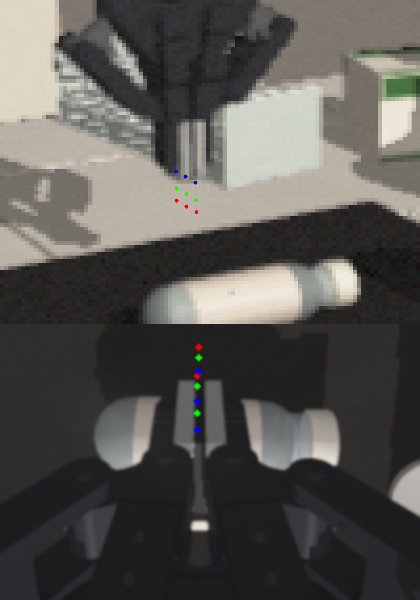

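```bash
python3 - <<'E'
from h import *
pts={'near end line':[435,9.4,3],'cap end top':[611,82,36],'bottom':[495,83.5,21],'matNL':[383.3,225,3],'matFL':[720,229.6,3]}
for n in ('side2','wrist2'):
    s=np.load(f'pics/{n}.npz'); print(n,-s['R'].T@s['t'],s['R'][2]); 
    for k,p in pts.items(): print(k,proj(s,p).round(1).tolist())
s=np.load('pics/side2.npz');c=s['color'][:,:,::-1].copy()
for p in pts.values(): cv2.circle(c,tuple(int(round(v)) for v in proj(s,p)[0]),1,(0,0,255),-1)
a=cv2.resize(c[100:270,100:340],None,fx=2.5,fy=2.5)
s=np.load('pics/wrist2.npz');c=s['color'][:,:,::-1].copy()
for p in pts.values(): cv2.circle(c,tuple(int(round(v)) for v in proj(s,p)[0]),2,(0,0,255),-1)
cv2.imwrite('pics/z5.png',a);cv2.imwrite('pics/z6.png',c)
E
```

```text
side2 [ 111.32534652 -731.7117828   441.73293325] [ 0.48481396  0.76011511 -0.43264355]
near end line [[183.7, 226.7]]
cap end top [[242.2, 180.6]]
bottom [[194.5, 197.7]]
matNL [[121.5, 192.2]]
matFL [[248.4, 164.8]]
wrist2 [544.20864667 219.25045533 225.54018572] [ 0.00541521 -0.32471998 -0.9457947 ]
near end line [[123.2, 331.0]]
cap end top [[346.1, 287.3]]
bottom [[182.4, 271.3]]
matNL [[10.1, 66.8]]
matFL [[515.7, 68.3]]
```

View pics/z5.png

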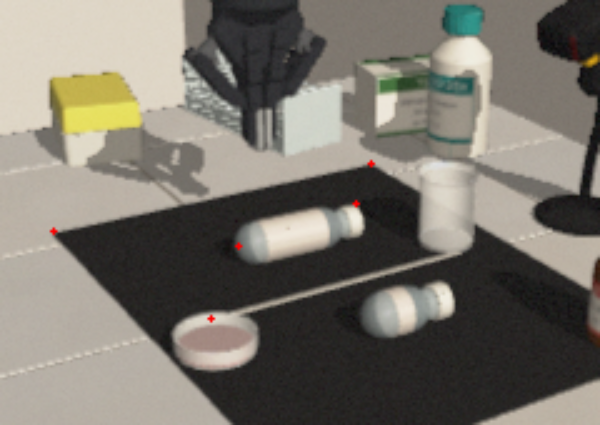

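View pics/z6.png

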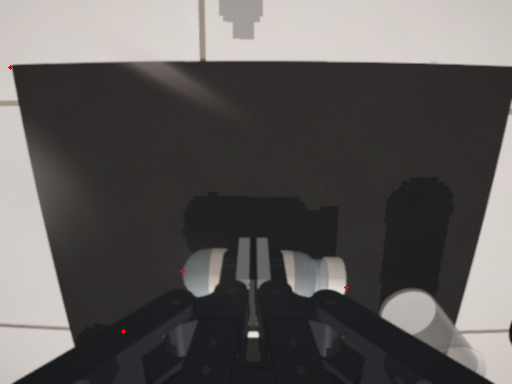

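The two views agree that the visible fingertips sit about 11 mm above the TCP, near the grasp point. The text says they are 8 mm below it. I'll lower beside the vial, without touching it, and check.

Request:
move_arm --rows '[[[0,0,0.015,0,0,0],[0,0,0.03,0,0,0],[0,0,0.04,0,0,0],[0,0,0.05,0,0,0],[0,0,0.05,0,0,0],[0,0,0.05,0,0,0]]]'

```text
time: 3.8
tool_pos: [545.5, 135.2, 19.9]
tcp_rot: [-180.0, 0.0, 90.9]
ft_force: [0.3, 0.5, -0.1]
finger_gap: -0.1
```

```bash
python3 - <<'E'
from h import *
S=sensors.sense();print(S['tool_pos'],S['ft_force'])
s=snap('side','side3');c=s['color'][:,:,::-1].copy()
z=cv2.resize(c[130:220,170:250],None,fx=8,fy=6,interpolation=cv2.INTER_NEAREST)
for Z,col in ((12.5,(0,0,255)),(20.5,(0,255,0)),(32,(255,0,0))):
  for X in ((546,125),(546,147)):
    p=proj(s,[[X[0],X[1],Z]])[0]; cv2.circle(z,(int((p[0]-170+.5)*8),int((p[1]-130+.5)*6)),3,col,-1)
cv2.imwrite('pics/z7.png',z)
s=snap('wrist','wrist3')
E
```

```text
[545.52969209 135.20936583  19.94070699] [ 0.32419982  0.50703213 -0.11785873]
```

View pics/z7.png

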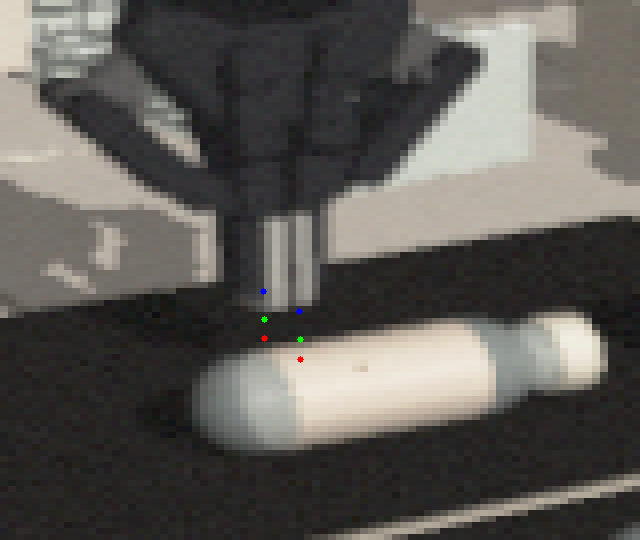

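View pics/wrist3.png

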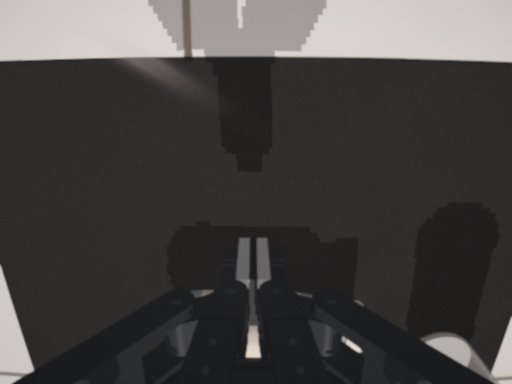

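Request:
move_arm --rows '[[[0,0,0.002,0,0,0],[0,0,0.004,0,0,0],[0,0,0.006,0,0,0],[0,0,0.008,0,0,0],[0,0,0.0085,0,0,0],[0,0,0.009,0,0,0],[0,0,0.0095,0,0,0],[0,0,0.01,0,0,0]]]'

```text
time: 4.7
tool_pos: [545.9, 135.3, 10.4]
tcp_rot: [180.0, -0.0, 90.9]
ft_force: [0.0, -0.2, -0.9]
finger_gap: -0.4
```

Request:
move_arm --rows '[[[0,0,0.0005,0,0,0],[0,0,0.001,0,0,0],[0,0,0.0015,0,0,0],[0,0,0.002,0,0,0],[0,0,0.002,0,0,0]]]'

```text
time: 5.2
tool_pos: [545.7, 135.3, 8.3]
tcp_rot: [-180.0, 0.0, 90.9]
ft_force: [-0.2, -0.6, 0.2]
finger_gap: 0.2
```

No contact even at TCP 8, so the pictures are right and the tips are higher than the text says. I'll keep going to find the exact height.

Request:
move_arm --rows '[[[0,0,0.002,0,0,0],[0,0,0.004,0,0,0],[0,0,0.006,0,0,0],[0,0,0.008,0,0,0],[0,0,0.009,0,0,0],[0,0,0.01,0,0,0],[0,0,0.011,0,0,0],[0,0,0.011,0,0,0]]]'

```text
time: 6.0
tool_pos: [545.7, 135.3, -2.7]
tcp_rot: [-180.0, 0.0, 90.9]
ft_force: [0.4, 1.0, 0.1]
finger_gap: -0.1
```

```bash
python3 - <<'E'
from h import *
S=sensors.sense();print(S['tool_pos'],S['ft_force'],S['joint_pos'])
s=snap('side','side4');c=s['color'][:,:,::-1].copy()
z=cv2.resize(c[130:220,170:250],None,fx=8,fy=6,interpolation=cv2.INTER_NEAREST)
for Z,col in ((3,(0,0,255)),(8,(0,255,0)),(13,(255,0,0))):
  for X in ((546,125),(546,147)):
    p=proj(s,[[X[0],X[1],Z]])[0]; cv2.circle(z,(int((p[0]-170+.5)*8),int((p[1]-130+.5)*6)),3,col,-1)
cv2.imwrite('pics/z8.png',z)
s=snap('wrist','wrist4')
E
```

```text
[545.72405933 135.26711172  -2.7089925 ] [0.37148652 0.97247611 0.05021329] [8.69587322e+00 1.43273170e+01 1.02010581e+02 7.39932545e-04
 6.36711454e+01 7.81137177e+00]
```

View pics/z8.png

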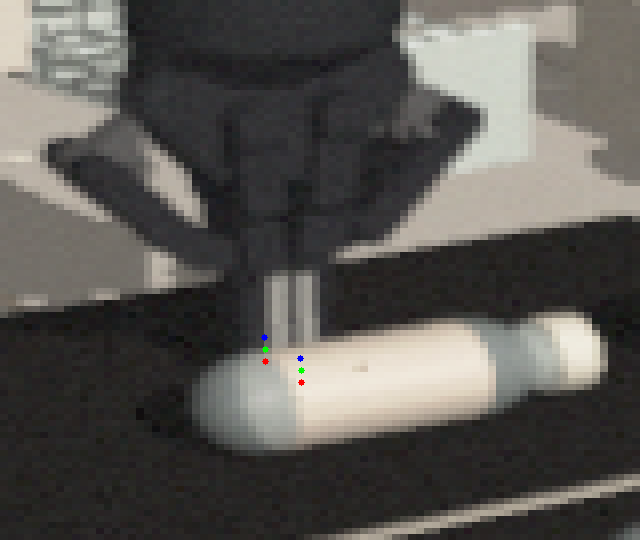

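View pics/wrist4.png

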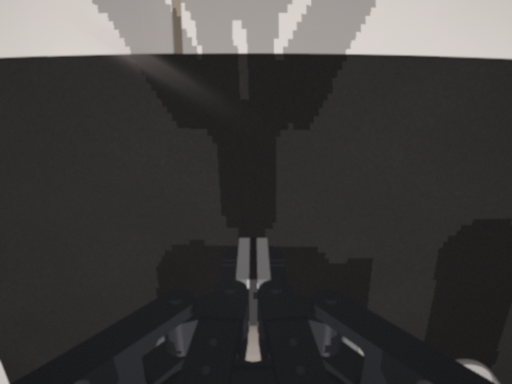

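Request:
move_arm --rows '[[[0,0,0.001,0,0,0],[0,0,0.002,0,0,0],[0,0,0.003,0,0,0],[0,0,0.004,0,0,0],[0,0,0.004,0,0,0]]]'

```text
time: 6.6
tool_pos: [545.6, 135.2, -6.8]
tcp_rot: [-180.0, 0.0, 90.9]
ft_force: [0.0, -0.5, -0.0]
finger_gap: 0.2
```

Request:
move_arm --rows '[[[0,0,0.0005,0,0,0],[0,0,0.001,0,0,0],[0,0,0.0015,0,0,0],[0,0,0.002,0,0,0],[0,0,0.002,0,0,0]]]'

```text
time: 7.1
tool_pos: [545.7, 135.3, -8.7]
tcp_rot: [-180.0, 0.0, 90.9]
ft_force: [-0.6, 0.2, -0.1]
finger_gap: -0.1
```

Request:
move_arm --rows '[[[0,0,0.0003,0,0,0],[0,0,0.0006,0,0,0],[0,0,0.001,0,0,0],[0,0,0.001,0,0,0]]]'

```text
time: 7.5
tool_pos: [545.8, 135.3, -9.7]
tcp_rot: [-180.0, 0.0, 90.9]
ft_force: [0.3, -0.6, 0.1]
finger_gap: 0.0
```

Request:
move_arm --rows '[[[0,0,0.0003,0,0,0],[0,0,0.0006,0,0,0],[0,0,0.001,0,0,0],[0,0,0.001,0,0,0]]]'

```text
time: 7.9
tool_pos: [545.9, 135.3, -9.9]
tcp_rot: [-180.0, 0.0, 90.9]
ft_force: [-4.0, -1.2, 9.0]
finger_gap: -0.2
```

Contact with the mat (z = 3) came at TCP −9.8, so the tips are about 12.8 mm above the reported TCP and the stiffness is about 11 N/mm. I'll touch the vial's top at TCP of about 26, which is safe for any reading of the grasp height, and roll it by dragging the top. The vial moves half as far as the finger.

Request:
move_arm --rows '[[[0,0,-0.02,0,0,0],[0,0,-0.045,0,0,0],[0,0,-0.0706,0,0,0],[-0.02,0,-0.0706,0,0,0],[-0.0438,0,-0.0706,0,0,0],[-0.0438,0,-0.05,0,0,0],[-0.0438,0,-0.0406,0,0,0],[-0.0438,0,-0.0386,0,0,0],[-0.0438,0,-0.0386,0,0,0],[-0.0438,0,-0.0386,0,0,0]]]'

```text
time: 8.9
tool_pos: [546.8, 91.9, 28.5]
tcp_rot: [180.0, -0.0, 90.9]
ft_force: [-1.1, 0.3, 0.0]
finger_gap: 0.3
```

Request:
move_arm --rows '[[[0,0,0.0005,0,0,0],[0,0,0.001,0,0,0],[0,0,0.0015,0,0,0],[0,0,0.0015,0,0,0],[0,0,0.0015,0,0,0]]]'

```text
time: 9.4
tool_pos: [546.5, 91.5, 26.5]
tcp_rot: [-180.0, 0.0, 90.9]
ft_force: [-0.2, 0.4, -0.6]
finger_gap: -0.1
```

```bash
python3 - <<'E'
from h import *
S=sensors.sense();print(S['tool_pos'],S['ft_force'])
s=snap('side','side5');c=s['color'][:,:,::-1].copy()
z=cv2.resize(c[130:220,170:250],None,fx=8,fy=6,interpolation=cv2.INTER_NEAREST)
cv2.imwrite('pics/z9.png',z)
E
```

```text
[546.46225592  91.47247268  26.5272428 ] [-0.18864848  0.35742411 -0.58112536]
```

View pics/z9.png

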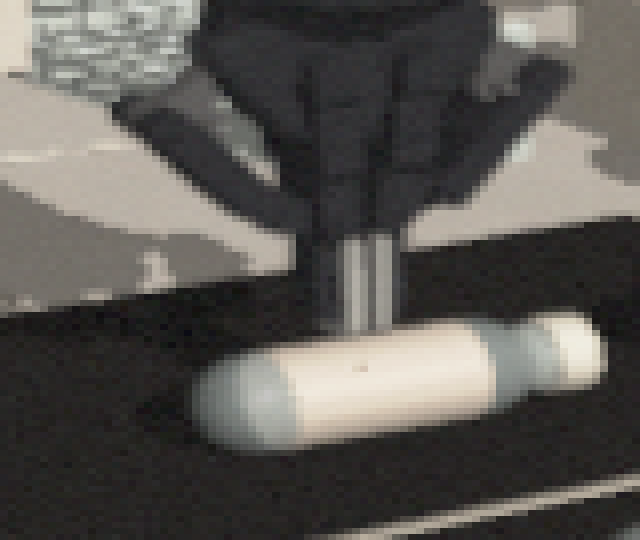

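Request:
move_arm --rows '[[[0,0,0.0003,0,0,0],[0,0,0.0006,0,0,0],[0,0,0.0006,0,0,0]]]'

```text
time: 9.75
tool_pos: [546.5, 91.5, 26.0]
tcp_rot: [180.0, -0.0, 90.9]
ft_force: [-0.1, 0.7, 0.5]
finger_gap: 0.2
```

Request:
move_arm --rows '[[[0,0,0.0002,0,0,0],[0,0,0.0004,0,0,0],[0,0,0.0004,0,0,0]]]'

```text
time: 10.05
tool_pos: [546.6, 91.5, 25.8]
tcp_rot: [180.0, -0.0, 90.9]
ft_force: [-1.2, -0.6, 4.0]
finger_gap: -0.2
```

Light contact at 4 N. Now the first drag stroke: 32 mm of finger travel, which should roll the vial about 16 mm.

Request:
move_arm --rows '[[[-0.001,0,0,0,0,0],[-0.003,0,0,0,0,0],[-0.006,0,0,0,0,0],[-0.009,0,0,0,0,0],[-0.012,0,0,0,0,0],[-0.015,0,0,0,0,0],[-0.018,0,0,0,0,0],[-0.021,0,0,0,0,0],[-0.024,0,0,0,0,0],[-0.027,0,0,0,0,0],[-0.03,0,0,0,0,0],[-0.032,0,0,0,0,0],[-0.032,0,0,0,0,0],[-0.032,0,0,0,0,0]]]'

```text
time: 11.45
tool_pos: [546.2, 59.3, 26.0]
tcp_rot: [-179.9, 0.0, 90.9]
ft_force: [-6.9, -0.0, 10.7]
finger_gap: 0.0
```

```bash
python3 - <<'E'
from h import *
S=sensors.sense();print(S['tool_pos'],S['ft_force'])
s=snap('side','side6');c=s['color'][:,:,::-1].copy()
z=cv2.resize(c[130:220,170:250],None,fx=8,fy=6,interpolation=cv2.INTER_NEAREST)
cv2.imwrite('pics/z10.png',z)
s=snap('top','top6');c=s['color'][:,:,::-1].copy()
cv2.imwrite('pics/z11.png',cv2.resize(c[110:310,110:350],None,fx=2.5,fy=2.5))
E
```

```text
[546.21531187  59.3274595   25.95854535] [-6.86419099 -0.02435036 10.7371804 ]
```

View pics/z10.png

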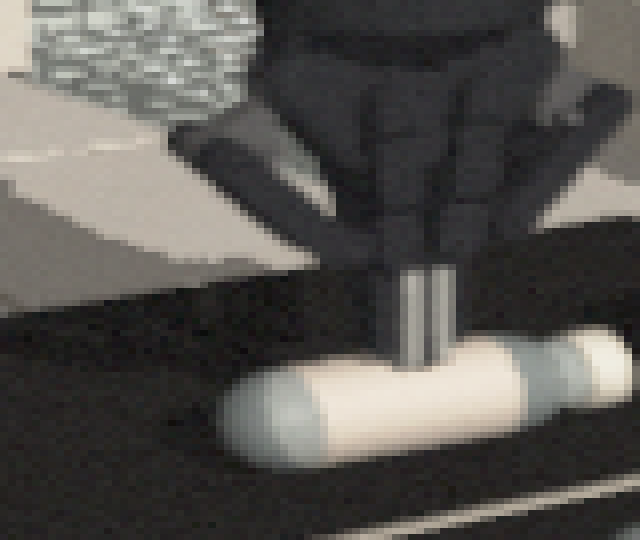

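View pics/z11.png

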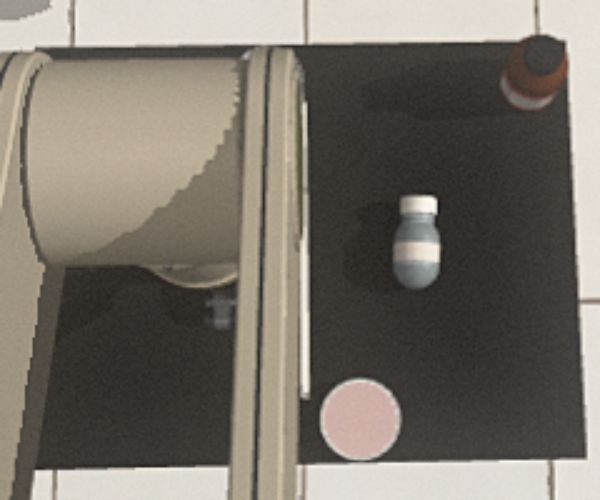

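Request:
move_arm --rows '[[[0,0,-0.003,0,0,0],[0,0,-0.006,0,0,0],[0.008,0,-0.006,0,0,0],[0.0165,0,-0.006,0,0,0],[0.0165,0,-0.006,0,0,0]]]'

```text
time: 12.05
tool_pos: [546.5, 77.3, 31.3]
tcp_rot: [-180.0, -0.0, 90.9]
ft_force: [-0.6, 0.1, 0.9]
finger_gap: -0.1
```

```bash
cat >> h.py <<'E'
def sideaxis(s,c0,c1,v0=150,v1=260):
    """lower/upper silhouette of the vial between the side-view columns; returns mid points"""
E
python3 - <<'E'
from h import *
S=sensors.sense();print(S['tool_pos'],S['ft_force'])
s=snap('side','side7');c=s['color'][:,:,::-1].copy()
z=cv2.resize(c[150:240,180:280],None,fx=8,fy=6,interpolation=cv2.INTER_NEAREST)
# predicted silhouettes for axis y at candidate offsets: cap end & bottom end points
for yy,col in ((67,(0,0,255)),(72,(0,255,0)),(62,(255,0,0))):
  for X in (495,611):
    a=-0.018
    p=proj(s,[[X,yy+a*(X-553),21]])[0]; cv2.circle(z,(int((p[0]-180+.5)*8),int((p[1]-150+.5)*6)),3,col,-1)
cv2.imwrite('pics/z12.png',z)
snap('wrist','wrist7')
E
```

```text
[546.51424778  77.31652912  31.27740847] [-0.58859609  0.05253401  0.89155432]
```

View pics/z12.png

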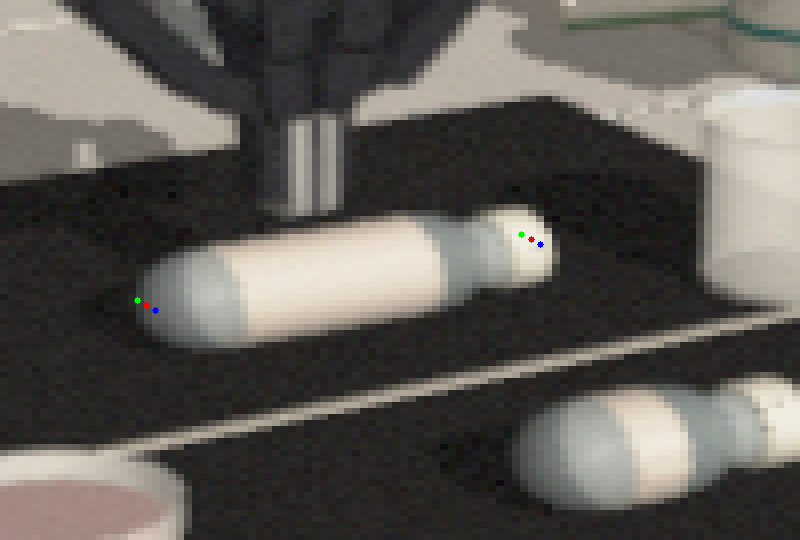

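View pics/wrist7.png

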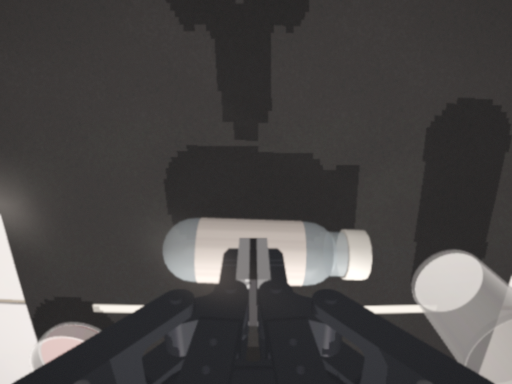

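```bash
cat >> h.py <<'E'
def wristaxis(s,box,thr=85,yr=(21,),excl=None):
    """axis from column-wise mid points of bright mask in wrist view, cast at z=21"""
    c=s['color']; u0,v0,u1,v1=box; Q=[]
    for u in range(u0,u1):
        if excl and excl[0]<=u<=excl[1]: continue
        on=np.nonzero(c[v0:v1,u].max(1)>thr)[0]
        if len(on)>10: Q.append((u,v0+(on[0]+on[-1])/2,on[-1]-on[0]))
    Q=np.array(Q); P=ray(s,Q[:,:2],21); return np.polyfit(P[:,0],P[:,1],1),P,Q
E
python3 - <<'E'
from h import *
s=np.load('pics/wrist7.npz')
c=s['color']; print(c[205:300:1,205].max(1)); print(c[205:300,355].max(1)); print(c[250,155:175].max(1),c[255,360:385].max(1))
print(ray(s,[(205,251.5),(355,254),(163.5,250),(371.5,255),(250,309),(110,308),(400,309)],21), ray(s,[(110,308),(400,309)],3))
E
```

```text
[ 46  48  47  47  46  46  46  46  47  48  50  58  95 134 149 156 163 165
 167 169 172 173 175 177 182 186 188 190 191 191 191 191 190 190 190 192
 194 195 195 196 198 200 204 208 211 215 217 219 221 223 224 226 228 230
 232 234 237 239 241 243 246 246 247 248 250 253 254 254 254 254 255 255
 255 255 255 255 251 213 145  93  84  82  80  79  77  77  76  76  75  72
  64  56  53  52  52]
[ 48  47  47  47  50  53  55  54  54  54  55  54  54  57  55  56  57  58
  62  64  64  62  64  69  96 132 154 164 169 174 178 181 184 186 187 189
 191 193 194 195 197 198 201 203 206 209 213 216 220 223 225 228 231 234
 237 240 243 245 248 251 254 255 255 255 255 255 255 255 255 255 255 255
 255 255 246 172  75  64  64  63  63  63  63  64  64  64  63  63  64  64
  63  62  63  63  64]
[ 75  75  76  77  77  78  82  99 122 131 134 137 139 142 143 144 145 147
 148 149] [222 221 221 220 219 219 219 218 218 218 215 198 138  75  65  64  63  65
  64  63  64  65  63  64  65]
[[518.95691377  64.6855761   21.        ]
 [605.66868746  64.23933629  21.        ]
 [495.01485705  65.15572874  21.        ]
 [615.47512385  63.64285965  21.        ]
 [545.356151    24.60477185  21.        ]
 [457.80226418  22.91343868  21.        ]
 [639.37686184  24.97294959  21.        ]] [[448.32496757   7.89356027   3.        ]
 [649.67228582  10.17734338   3.        ]]
```

Vial at y≈66–67, nearly parallel to the line, as pure rolling predicts. Second stroke.

Request:
move_arm --rows '[[[0,0,0.003,0,0,0],[0,0,0.005,0,0,0],[0,0,0.0056,0,0,0],[0,0,0.0059,0,0,0],[0,0,0.0059,0,0,0],[-0.002,0,0.0059,0,0,0],[-0.005,0,0.0059,0,0,0],[-0.008,0,0.0059,0,0,0],[-0.011,0,0.0059,0,0,0],[-0.014,0,0.0059,0,0,0],[-0.017,0,0.0059,0,0,0],[-0.02,0,0.0059,0,0,0],[-0.023,0,0.0059,0,0,0],[-0.026,0,0.0059,0,0,0],[-0.029,0,0.0059,0,0,0],[-0.032,0,0.0059,0,0,0],[-0.034,0,0.0059,0,0,0],[-0.034,0,0.0059,0,0,0]]]'

```text
time: 13.95
tool_pos: [546.7, 41.5, 26.0]
tcp_rot: [-179.9, 0.0, 90.9]
ft_force: [-5.5, -0.5, 8.8]
finger_gap: -0.1
```

Request:
move_arm --rows '[[[0,0,-0.003,0,0,0],[0,0,-0.006,0,0,0],[0.008,0,-0.006,0,0,0],[0.017,0,-0.006,0,0,0],[0.017,0,-0.006,0,0,0],[0.017,0,-0.006,0,0,0]]]'

```text
time: 14.55
tool_pos: [546.8, 59.5, 31.4]
tcp_rot: [-180.0, 0.0, 90.9]
ft_force: [0.3, 1.2, -0.2]
finger_gap: -0.0
```

```bash
cat >> h.py <<'E'
def mids(s,cols,v0,v1,thr):
    g=s['color'].max(2).astype(float); o=[]
    for u in cols:
        l=g[v0:v1,u]; on=np.nonzero(l>thr)[0]; o.append((u,v0+(on[0]+on[-1])/2,on[-1]-on[0]))
    return np.array(o)
E
python3 - <<'E'
from h import *
S=sensors.sense();print(S['tool_pos'],S['ft_force'])
s=snap('wrist','wrist8'); snap('side','side8')
Q=mids(s,(205,210,215,340,350,355,360),200,300,110); print(Q.tolist()); print(ray(s,Q[:,:2],21)[:,:2])
E
```

```text
[546.79018619  59.53527659  31.38318041] [ 0.25378021  1.15030171 -0.22551181]
[[205.0, 255.5, 75.0], [210.0, 255.5, 75.0], [215.0, 253.0, 70.0], [340.0, 262.0, 62.0], [350.0, 261.0, 64.0], [355.0, 261.5, 63.0], [360.0, 261.5, 63.0]]
[[519.12790139  44.68115631]
 [522.02411675  44.73820679]
 [524.95771417  46.44330052]
 [597.797945    41.44944592]
 [603.62594777  42.16642929]
 [606.6270154   41.84930696]
 [609.59309214  41.8675505 ]]
```

View pics/wrist8.png

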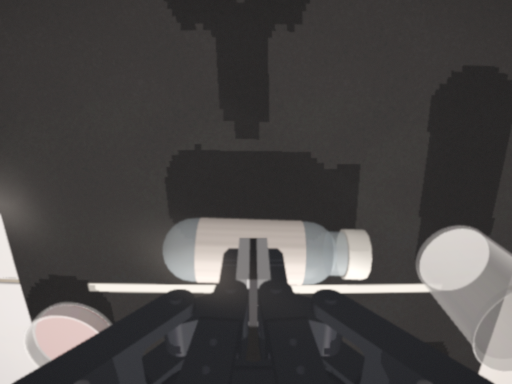

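View pics/side8.png

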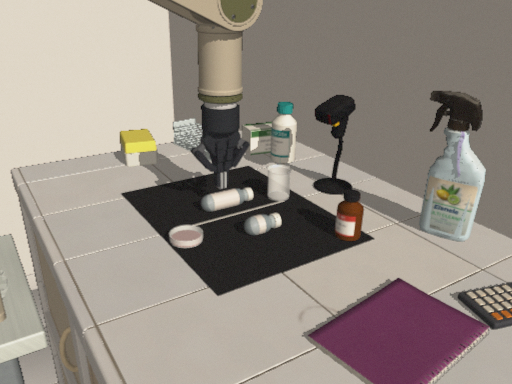

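The vial moved 17 mm again (wrist view unchanged relative to the tool). Third stroke plus retreat.

Request:
move_arm --rows '[[[0,0,0.003,0,0,0],[0,0,0.005,0,0,0],[0,0,0.0056,0,0,0],[0,0,0.006,0,0,0],[0,0,0.006,0,0,0],[-0.002,0,0.006,0,0,0],[-0.005,0,0.006,0,0,0],[-0.008,0,0.006,0,0,0],[-0.011,0,0.006,0,0,0],[-0.014,0,0.006,0,0,0],[-0.017,0,0.006,0,0,0],[-0.02,0,0.006,0,0,0],[-0.023,0,0.006,0,0,0],[-0.026,0,0.006,0,0,0],[-0.029,0,0.006,0,0,0],[-0.032,0,0.006,0,0,0],[-0.034,0,0.006,0,0,0],[-0.034,0,0.006,0,0,0]]]'

```text
time: 16.45
tool_pos: [547.1, 24.5, 26.0]
tcp_rot: [-179.9, 0.0, 90.9]
ft_force: [-4.9, 0.4, 8.0]
finger_gap: -0.3
```

Request:
move_arm --rows '[[[0,0,-0.003,0,0,0],[0,0,-0.006,0,0,0],[0.008,0,-0.006,0,0,0],[0.017,0,-0.006,0,0,0],[0.017,0,-0.006,0,0,0],[0.017,0,-0.006,0,0,0]]]'

```text
time: 17.05
tool_pos: [547.1, 42.5, 31.4]
tcp_rot: [-180.0, 0.0, 90.9]
ft_force: [0.2, -0.6, 0.1]
finger_gap: 0.3
```

```bash
python3 - <<'E'
from h import *
S=sensors.sense();print(S['tool_pos'],S['ft_force'])
s=snap('wrist','wrist9'); s=snap('side','side9')
cv2.imwrite('pics/z13.png',cv2.resize(s['color'][150:250,180:300,::-1],None,fx=6,fy=6))
E
```

```text
[547.05959402  42.50416548  31.39273146] [ 0.15491308 -0.6300826   0.10857793]
```

View pics/wrist9.png

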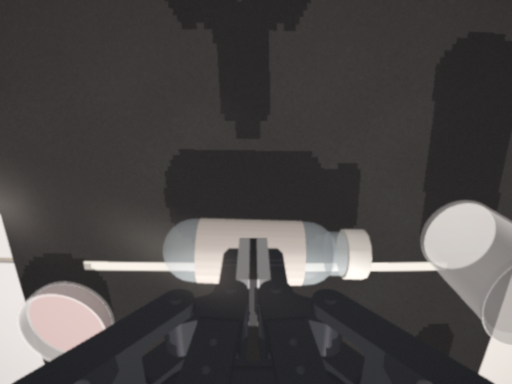

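View pics/z13.png

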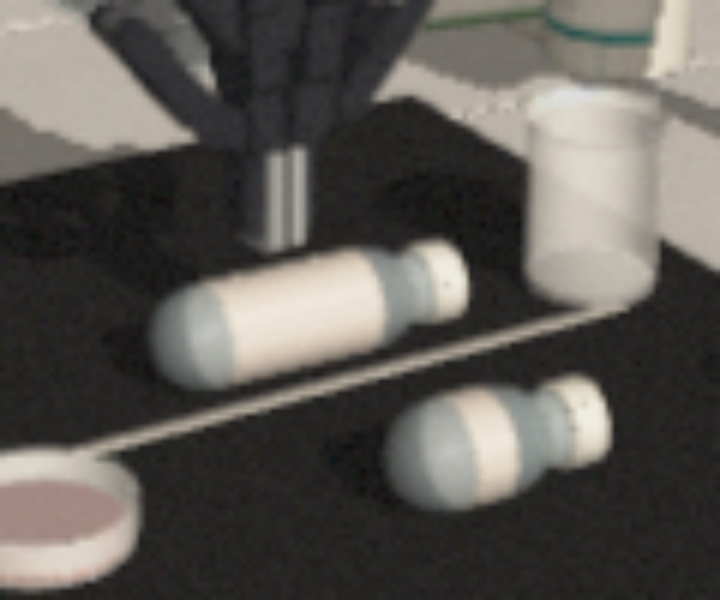

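Request:
move_arm --rows '[[[0,0,0.003,0,0,0],[0,0,0.005,0,0,0],[0,0,0.0056,0,0,0],[0,0,0.006,0,0,0],[0,0,0.006,0,0,0],[-0.002,0,0.006,0,0,0],[-0.005,0,0.006,0,0,0],[-0.008,0,0.006,0,0,0],[-0.011,0,0.006,0,0,0],[-0.014,0,0.006,0,0,0],[-0.017,0,0.006,0,0,0],[-0.02,0,0.006,0,0,0],[-0.023,0,0.006,0,0,0],[-0.026,0,0.006,0,0,0],[-0.029,0,0.006,0,0,0],[-0.032,0,0.006,0,0,0],[-0.034,0,0.006,0,0,0],[-0.034,0,0.006,0,0,0]]]'

```text
time: 18.95
tool_pos: [547.2, 7.4, 26.0]
tcp_rot: [-179.9, 0.0, 90.9]
ft_force: [-7.4, 0.8, 9.6]
finger_gap: 0.0
```

Request:
move_arm --rows '[[[0,0,-0.003,0,0,0],[0,0,-0.006,0,0,0],[0.008,0,-0.006,0,0,0],[0.017,0,-0.006,0,0,0],[0.017,0,-0.006,0,0,0],[0.017,0,-0.006,0,0,0]]]'

```text
time: 19.55
tool_pos: [547.3, 25.5, 31.4]
tcp_rot: [-180.0, 0.0, 90.9]
ft_force: [-0.1, 0.1, -0.3]
finger_gap: -0.3
```

```bash
python3 - <<'E'
from h import *
S=sensors.sense();print(S['tool_pos'],S['ft_force'])
s=snap('wrist','wrist10'); s=snap('top','top10')
cv2.imwrite('pics/z14.png',cv2.resize(s['color'][110:310,110:350,::-1],None,fx=2.5,fy=2.5))
E
```

```text
[547.335282    25.52765601  31.38048497] [-0.0812948   0.06197633 -0.33988902]
```

View pics/wrist10.png

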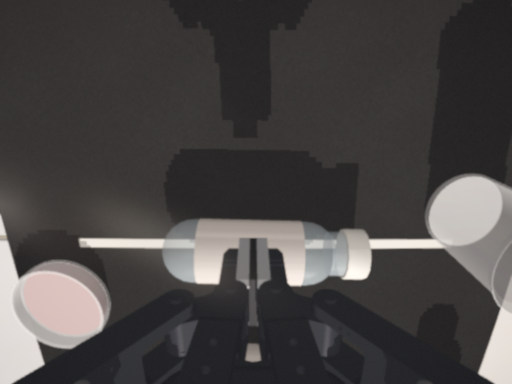

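View pics/z14.png

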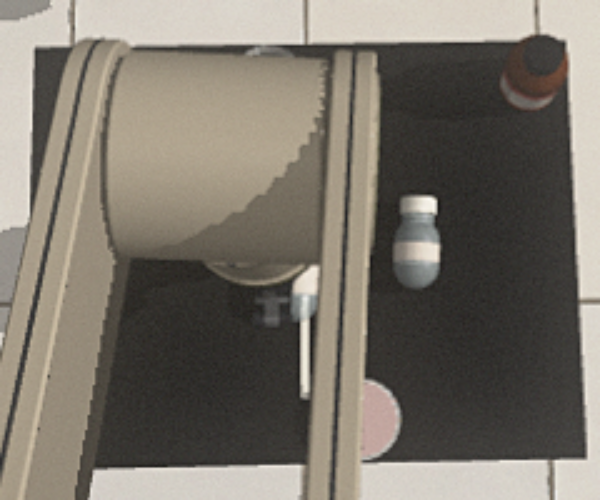

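Request:
move_arm --rows '[[[0,0,0.003,0,0,0],[0,0,0.005,0,0,0],[0,0,0.0056,0,0,0],[0,0,0.006,0,0,0],[0,0,0.006,0,0,0],[-0.001,0,0.006,0,0,0],[-0.003,0,0.006,0,0,0],[-0.005,0,0.006,0,0,0],[-0.007,0,0.006,0,0,0],[-0.009,0,0.006,0,0,0],[-0.0094,0,0.006,0,0,0],[-0.0094,0,0.006,0,0,0]]]'

```text
time: 20.85
tool_pos: [547.5, 15.2, 26.0]
tcp_rot: [-180.0, 0.0, 90.9]
ft_force: [-4.5, 0.3, 7.7]
finger_gap: -0.3
```

Request:
move_arm --rows '[[[0,0,-0.003,0,0,0],[0,0,-0.01,0,0,0],[0,0,-0.04,0,0,0],[0,0,-0.08,0,0,0],[0.04,0,-0.1,0,0,0],[0.08,0,-0.1,0,0,0],[0.12,0,-0.1,0,0,0],[0.16,0,-0.1,0,0,0],[0.2,0,-0.1,0,0,0],[0.22,0,-0.1,0,0,0],[0.22,0,-0.1,0,0,0]]]'

```text
time: 21.95
tool_pos: [544.0, 238.4, 126.0]
tcp_rot: [180.0, -0.1, 91.1]
ft_force: [-0.6, 0.3, 0.1]
finger_gap: -0.0
```

```bash
python3 - <<'E'
from h import *
S=sensors.sense();print(S['time'],S['tool_pos'],S['ft_force'])
s=snap('side','side11'); s=snap('top','top11')
cv2.imwrite('pics/z15.png',cv2.resize(s['color'][110:310,110:350,::-1],None,fx=3,fy=3,interpolation=cv2.INTER_NEAREST))
g=s['color'].max(2);print(g[165:260:4,215:250])
E
```

```text
21.95 [543.9894369  238.40670811 126.03295778] [-0.57873212  0.31367868  0.12627295]
[[ 59  54  59  58  60  59  62  62  60  60  55  58  54  39 160 243 255 212
   71  50  60  56  61  59  59  65  59  56  58  61  63  60  60  60  55]
 [ 55  57  56  58  57  59  58  54  53  60  53  57  50  32 160 244 255 212
   67  49  58  58  60  56  64  62  58  61  62  62  58  61  60  60  60]
 [ 52  59  60  54  51  54  54  55  54  56  56  54  54  34 160 244 255 213
   64  48  57  59  62  58  57  55  56  63  61  64  63  55  53  58  54]
 [ 50  54  55  58  56  57  54  55  52  55  60  49  50  34 156 244 255 208
   56  44  49  46  55  59  52  61  60  59  54  57  58  56  55  56  53]
 [ 55  58  53  64  60  56  57  57  44 109 144 153 167 197 219 234 240 247
  253 254 255 255 255 231  58  55  60  58  56  61  59  64  52  57  60]
 [ 49  45  45  52  47  41  45  42  47 112 151 158 167 174 173 187 207 214
  232 243 244 249 255 196  61  55  53  57  59  57  55  56  58  59  56]
 [ 40  47  44  41  44  46  47  44  45  44  80 100 107 126 148 187 215 210
  195 206 192 175 127  53  52  56  57  55  59  62  50  59  60  57  57]

[... 1765 characters left out ...]
  54  51  59  58  61  52  53  55  32 214 255 255
  204  33  54  60  56  56  56  61  57  54  60  63  62  56  61  62  62]
 [ 54  55  60  61  54  53  53  63  62  61  63  53  55  56  33 216 255 255
  209  34  61  55  67  60  56  67  60  61  59  55  59  65  62  62  65]
 [ 54  63  60  57  55  59  57  60  63  58  63  59  59  55  38 214 255 255
  205  31  59  58  65  55  59  61  62  59  64  64  57  69  64  61  61]
 [ 56  56  60  52  61  55  62  60  59  57  58  54  63  53  34 219 255 255
  209  38  55  56  64  67  60  56  58  58  60  64  62  62  63  59  60]
 [ 56  58  55  54  57  62  58  57  63  58  59  57  61  56  36 220 255 255
  206  34  55  64  65  62  69  66  68  58  65  66  63  66  64  63  59]]
```

View pics/z15.png

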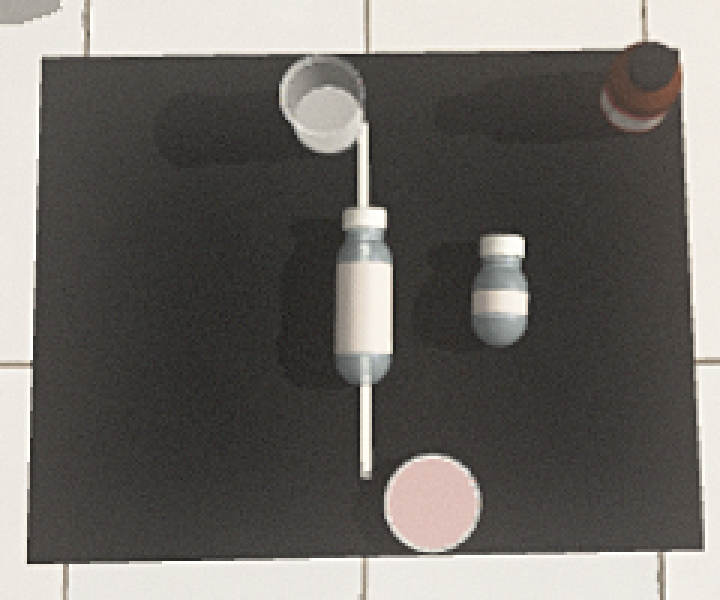

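View pics/side11.png

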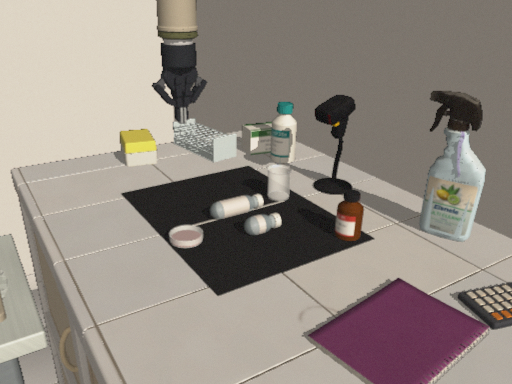

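```bash
python3 - <<'E'
from h import *
s=dict(np.load('pics/top11.npz')); s0=dict(np.load('pics/top0.npz'))
f,P,Q=axis(s,range(199,227),(215,248));print('label',f,np.polyval(f,554))
f2,P,Q=axis(s,list(range(181,186))+list(range(199,227)),(215,248));print('label+cap',f2,np.polyval(f2,554))
R,P,b=vial(s,(215,176,248,242),80);print(R,b)
print('end rows',s['color'][172:184,236].max(1),s['color'][230:242,227].max(1)); print(ray(s,[(231,178.5),(231,238)],21))
f3,P,Q=axis(s,list(range(160,174))+list(range(245,262)),(222,242),3);print('line',f3,np.polyval(f3,554))
for n,b in (('short',(260,180,296,235)),('petri',(236,260,275,296)),('reag',(305,122,345,160)),('beaker',(200,127,228,162))):
    d=np.abs(s['color'].astype(int)-s0['color'])[b[1]:b[3],b[0]:b[2]]; print(n,'max/mean change',d.max(),d.mean())
E
```

```text
label [-6.22573748e-03  1.38438464e+01] 10.394787822414955
label+cap [-3.45960036e-03  1.23502387e+01] 10.433620090933555
((552.9180297851562, 11.527493476867676), (128.83070373535156, 37.22118377685547), 0.03177953138947487) (221, 176, 20, 66)
end rows [ 60  59  63  59  59  46  59 204 255 255 254 254] [124 120 119 113 106  99  94  82  56  61  56  53]
[[612.2510902   10.85849134  21.        ]
 [494.33431526  10.409005    21.        ]]
line [0.01740562 1.96958054] 11.612294847878808
short max/mean change 20 3.471043771043771
petri max/mean change 14 2.5626780626780628
reag max/mean change 76 3.1138157894736844
beaker max/mean change 17 2.7197278911564626
```

The vial is about 1 mm from the line sideways and 0.02 rad off parallel. It is about 2 mm short of the line's middle, and the bystanders are unchanged.

```bash
python3 - <<'E'
from h import *
s=snap('top','top12'); a=np.load('pics/top11.npz')['color'].astype(int)
print('vial change between frames',np.abs(s['color']-a)[176:242,215:248].mean())
f,P,Q=axis(s,range(199,227),(215,248));print(np.polyval(f,554))
print(sensors.sense()['time']); hand_in()
E
```

```text
vial change between frames 2.9355677992041627
10.393375888562565
22.1
the job is handed in; nothing more can be done
```

I rolled the long vial about 72 mm onto the scan line in five gentle strokes, dragging its top with the shut fingertips. I handed the job in at 22 s; no verdict is reported.

**Last checks (top camera):**

| Check | Measured | Limit |
|---|---|---|
| Sideways offset from the line | about −1 mm | 8 mm either way |
| Axis off parallel to the line | about 0.02 rad | 0.15 rad |
| Lengthwise offset from the line's middle | about −2 mm | −60 to +50 mm |

- **At rest:** the vial's measured position was the same in two successive frames.
- **Rolling:** the vial moved half as far as the finger, which means it rolled rather than slid. That makes about 4 rad in all, against the 2.2 rad required. I inferred this and did not see it directly.
- **Force:** the wrist readings, taken only at the end of each call, reached about 13 N in all (10.7 N of it vertical).
- **Bystanders:** the short vial, beaker and petri dish showed only image noise against the first picture. The amber bottle had isolated pixel changes of up to 76 levels, though its average change was also at noise level. I took it as not moved.
- **Robot:** the arm stood well clear of everything when I handed in.

**One disagreement with the text:** the fingertips are about 12.8 mm behind the reported TCP, not 8 mm ahead of it. The side and wrist pictures showed this, and a light touch on the mat confirmed it. I therefore pushed only at the very top of the vial, with the TCP at about 26 mm. That put the grasp point at about 37 mm even by the text's offsets, just above the 36 mm limit.

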